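Rack the condensing lenses by size

ROBOT

A 6-joint arm with a two-finger parallel gripper is mounted at the origin on the work surface. World frame = base frame: x ahead of the robot, y to its left, z up, the work surface at z = 0. Lengths are in m, angles in rad, forces in N, time in s.
With the tool pointing down it reaches from about 0.3 to 0.875 m from the base axis. Payload 6.4 kg.
Tool frame: the origin (TCP) lies midway between the tips of the shut fingers; the grasp point (between the pads) lies 19 mm behind it; x points along the fingers, y is the direction in which the jaws open and shut, and the axes are right-handed (so a half turn about x gives the same grasp; the last joint's range is limited). The gripper opens to 85 mm and grips with 20 to 120 N. Pads are 22 mm wide; open, the fingers measure 114 mm over their backs; the gripper's body (76 mm by 85 mm) begins 54 mm behind the grasp point. The pads swing forward as they close: fully open they stand 13 mm farther back than shut.
Start: joints at [-1.398, 0.181, 1.607, -0, 1.354, -0.206], TCP at [0.213, -0.534, 0.231] pointing down, gripper open.
Joint ranges: [-2.99, 2.99], [-0.89, 2.07], [0.3, 2.58], [-1.14, 4.28], [0, 2.63], [-3.12, 3.12]. Speed limits (rad/s): [2.57, 2.57, 3.01, 3.14, 3.14, 3.14].

INTERFACE

Orientations are given as a unit quaternion [w, x, y, z].
In Python, from bench import ctrl gives the robot as it stands.
- The arm moves only by the tool step_arm, never from a script. Its argument "motion" is a list of rows, each a list of 7 numbers: the shift along the tool's x, y, z in mm, then the turn, a rotation vector about the tool's x, y, z in degrees, then the closure in counts, from 0 (fully open) to 255 (shut). In form: [[tx, ty, tz, rx, ry, rz, hand], ...]. A call has 1 to 10 rows; each row is the pose to reach, as a shift and turn from the pose commanded when the call began, along the tool's axes at that moment; what a row does not reach only later rows make up. A row lasts 1/8 s, in which the tool goes at most 62.5 mm and 10.7 degrees, less where a joint would pass 70% of its speed; a pose out of reach is approached as far as the arm can. A call with a gripper value outside its range is refused whole. The fingers move at their own pace and stop on an object; the grip force is fixed at half the most. Time passes only in rows, so rows that repeat a pose let the fingers close. It gives the time, the measured TCP pose, the force and the opening at its end, in the units of the state.
- ctrl.get_obs(): the state, without advancing time (a new reading comes with each control period).
- ctrl.camera(name): name is "scene" or "top" or "wrist"; returns (picture, depth): 400x640x3 uint8, red, green, blue; 400x640 float32, m along the optical axis (not along the pixel's ray), 0 where there is no reading.
- ctrl.camera_info(name): a dict with "fx", "fy", "cx", "cy" (pixels), "T" (4x4, takes a point from camera to world coordinates); the wrist camera has in their place "hand_eye" (4x4, takes a point from camera to tool coordinates, whose origin is the TCP and whose axes are the tool frame's). Camera axes: x right, y down, z forward; pixel columns grow to the right and rows downward; lengths in m; the calibration is good to about 2 mm. A picture is of the moment at which its call begins: read the wrist's pose just before it. camera_info takes no time and is no camera call.
- ctrl.hand_in(): hands the job in, once; it reports no verdict.
The state is a dict: "time_s": time; "q": joint angles; "dq": joint speeds; "joint_efforts": joint torques, N m; "eef_pos": TCP position; "eef_rot": TCP orientation; "wrist_force": force on the tool from outside, world axes, zero at the start; "torque": the same for the moment, N m; "opening": opening from 0.0 (shut) to 1.0 (fully open).
Only numpy, scipy, OpenCV 4.12 (cv2) and the standard library are available. Lean on these libraries where they do the work, as an engineer would, in place of code of your own. Each camera call takes 0.05 s, during which the arm holds its last target. There are 200 camera calls.

TASK

Put the four condensing lenses away on the carriers of the optical rail in order of size, one lens to a carrier: the smallest on the carrier nearest the chin rest, growing to the largest at the far end, by the head-worn scope. Leave each one lying flat, glass dome up and centred on its felt, and never tip a lens onto its edge or drop one off the bench.

Things in the scene. Friction and masses are not known exactly. Their poses are not given: they have to be found in the camera images.
- lens_red: smallest of the four condensing lenses: red metal rim, a straight upright cylinder 28 mm across and 20 mm high, pale glass in its top doming 4 mm above it. Starts flat, glass up, on the bench between robot and rail, 85 mm or more (centre to centre) from the other loose things. Origin: centre of its underside, z up; yaw has no meaning.
- lens_green: second smallest of the four condensing lenses: green metal rim, a straight upright cylinder 37 mm across and 22 mm high, pale glass in its top doming 4 mm above it. Starts flat, glass up, on the bench between robot and rail, 85 mm or more (centre to centre) from the other loose things. Origin: centre of its underside, z up; yaw has no meaning.
- lens_silver: second largest of the four condensing lenses: silver-grey metal rim, a straight upright cylinder 46 mm across and 24 mm high, pale glass in its top doming 4 mm above it. Starts flat, glass up, on the bench between robot and rail, 85 mm or more (centre to centre) from the other loose things. Origin: centre of its underside, z up; yaw has no meaning.
- lens_purple: largest of the four condensing lenses: purple metal rim, a straight upright cylinder 55 mm across and 26 mm high, pale glass in its top doming 4 mm above it. Starts flat, glass up, on the bench between robot and rail, 85 mm or more (centre to centre) from the other loose things. Origin: centre of its underside, z up; yaw has no meaning.
- rest_1: one of four identical carriers in a row on the rail: off-white block, 60 x 60 mm from above, flat top with a flush round dark felt (54 mm). Fixed. Origin: on its centre line 16 mm below the felt, which is 28 mm above the bench. x across the row, y along it. Neighbours 68 to 88 mm apart, centre to centre. Which number stands where in the row varies.
- rest_2: one of four identical carriers in a row on the rail: off-white block, 60 x 60 mm from above, flat top with a flush round dark felt (54 mm). Fixed. Origin: on its centre line 16 mm below the felt, which is 28 mm above the bench. x across the row, y along it. Neighbours 68 to 88 mm apart, centre to centre. Which number stands where in the row varies.
- rest_3: one of four identical carriers in a row on the rail: off-white block, 60 x 60 mm from above, flat top with a flush round dark felt (54 mm). Fixed. Origin: on its centre line 16 mm below the felt, which is 28 mm above the bench. x across the row, y along it. Neighbours 68 to 88 mm apart, centre to centre. Which number stands where in the row varies.
- rest_4: one of four identical carriers in a row on the rail: off-white block, 60 x 60 mm from above, flat top with a flush round dark felt (54 mm). Fixed. Origin: on its centre line 16 mm below the felt, which is 28 mm above the bench. x across the row, y along it. Neighbours 68 to 88 mm apart, centre to centre. Which number stands where in the row varies.
- rail: low aluminium rail under the carriers, on the bench beyond the loose lenses: 410 mm long, 34 mm wide, 12 mm high. Fixed. Origin: centre of its underside; y along it, to the robot's left (within 0.2 rad), x across it, away from the robot. The carriers stand near y = 0.117, 0.039, -0.039 and -0.117 m in its frame, each up to 5 mm off.
- chin_rest: chin rest: dark steel foot 140 x 130 mm, white column, chrome stub with white chin cup 220 mm above the bench, small steel crank. Fixed beyond one end of the rail, 0.38 to 0.43 m to the left (y > 0) or right (y < 0) of the robot; beyond the other end is the black head-worn scope on a grey dock, 185 mm high. Origin: centre of its underside.
Not all that is in view belongs to the job. What is shaped like the lens_green but yellow is not meant.

How it is judged:
At the end, for the whole second after the job is handed in: Counted from the chin rest's end of the rail, the red, green, silver and purple lenses lie one to a carrier, each released and at rest on the felt, glass up, level within 0.12 rad and centred within 13 mm (((horizontal distance between lens_red and rest_1 below 0.013 m and z of lens_red in the frame of rest_1 between 0.012 and 0.02 m) or (horizontal distance between lens_red and rest_2 below 0.013 m and z of lens_red in the frame of rest_2 between 0.012 and 0.02 m) or (horizontal distance between lens_red and rest_3 below 0.013 m and z of lens_red in the frame of rest_3 between 0.012 and 0.02 m) or (horizontal distance between lens_red and rest_4 below 0.013 m and z of lens_red in the frame of rest_4 between 0.012 and 0.02 m)) and angle between each of lens_red, lens_green, lens_silver, lens_purple's own z axis and vertical below 0.12 rad and linear speed of each of lens_red, lens_green, lens_silver, lens_purple below 0.02 m/s and angular speed of each of lens_red, lens_green, lens_silver, lens_purple below 0.3 rad/s and ((horizontal distance between lens_green and rest_1 below 0.013 m and z of lens_green in the frame of rest_1 between 0.012 and 0.02 m) or (horizontal distance between lens_green and rest_2 below 0.013 m and z of lens_green in the frame of rest_2 between 0.012 and 0.02 m) or (horizontal distance between lens_green and rest_3 below 0.013 m and z of lens_green in the frame of rest_3 between 0.012 and 0.02 m) or (horizontal distance between lens_green and rest_4 below 0.013 m and z of lens_green in the frame of rest_4 between 0.012 and 0.02 m)) and ((horizontal distance between lens_silver and rest_1 below 0.013 m and z of lens_silver in the frame of rest_1 between 0.012 and 0.02 m) or (horizontal distance between lens_silver and rest_2 below 0.013 m and z of lens_silver in the frame of rest_2 between 0.012 and 0.02 m) or (horizontal distance between lens_silver and rest_3 below 0.013 m and z of lens_silver in the frame of rest_3 between 0.012 and 0.02 m) or (horizontal distance between lens_silver and rest_4 below 0.013 m and z of lens_silver in the frame of rest_4 between 0.012 and 0.02 m)) and ((horizontal distance between lens_purple and rest_1 below 0.013 m and z of lens_purple in the frame of rest_1 between 0.012 and 0.02 m) or (horizontal distance between lens_purple and rest_2 below 0.013 m and z of lens_purple in the frame of rest_2 between 0.012 and 0.02 m) or (horizontal distance between lens_purple and rest_3 below 0.013 m and z of lens_purple in the frame of rest_3 between 0.012 and 0.02 m) or (horizontal distance between lens_purple and rest_4 below 0.013 m and z of lens_purple in the frame of rest_4 between 0.012 and 0.02 m)) and ((world y of chin_rest above 0 m and y of lens_red in the frame of rail above 0.078 m and y of lens_green in the frame of rail between 0 and 0.078 m and y of lens_silver in the frame of rail between -0.078 and 0 m and y of lens_purple in the frame of rail below -0.078 m) or (world y of chin_rest below 0 m and y of lens_red in the frame of rail below -0.078 m and y of lens_green in the frame of rail between -0.078 and 0 m and y of lens_silver in the frame of rail between 0 and 0.078 m and y of lens_purple in the frame of rail above 0.078 m))); the robot touches nothing.
It fails at once if a lens is tipped onto its edge or turned over (more than 0.8 rad from level) (angle between any of lens_red, lens_green, lens_silver, lens_purple's own z axis and vertical above 0.8 rad).
It fails at once if a lens falls off the bench (height (world z) of any of lens_red, lens_green, lens_silver, lens_purple below -0.05 m).
It also fails if it takes over 106 s, if anything falls off the work surface, if the arm or the gripper's body presses on something with over 40 N, if the wrist force passes 120 N, or if a joint passes its speed limit or range.

## Working session

There is one attempt and no reset: what is moved stays moved. The work goes in short steps, Python scripts to look and compute and a tool call to move; the robot and the scene stay as the last step left them, time stands still between calls to the robot, and variables do not carry over. Pictures are saved under pics/ and viewed, about 12 in all and at most 16, crops included, and the job is handed in when it is done.

Besides the shell and the picture viewer there is one more tool, called in YAML: its name, and indented under it one key for each argument. step_arm: Moves the arm, as the interface text tells. Its arguments: {"type":"object","properties":{"motion":{"type":"array","items":{"type":"array","items":{"type":"number"}}}},"required":["motion"]}

```bash
mkdir -p pics; ls
python3 - <<'E'
from bench import ctrl
import cv2,numpy as np
np.set_printoptions(precision=4,suppress=True)
o=ctrl.get_obs();print(o)
for n in("scene","top","wrist"):
    p,d=ctrl.camera(n);cv2.imwrite(f"pics/{n}0.png",p[:,:,::-1]);np.save(f"pics/{n}0.npy",d)
    print(n,ctrl.camera_info(n))
E
```

```text
pics
{'time_s': 0.0, 'q': array([-1.3983,  0.1815,  1.608 , -0.    ,  1.3538, -0.2063]), 'dq': array([ 0.0006,  0.0003, -0.0004,  0.0011,  0.0004, -0.0004]), 'joint_efforts': array([  0.0003, -44.4881, -35.1326,  -0.0002,   0.0092,  -0.    ]), 'eef_pos': array([ 0.2126, -0.5337,  0.2304]), 'eef_rot': array([-0.1325, -0.6945, -0.1338,  0.6945]), 'wrist_force': array([-0.3966, -0.3316, -0.184 ]), 'torque': array([0.0249, 0.0154, 0.0132]), 'opening': 1.0012874716398232}
scene {'fx': 450.59842970455645, 'fy': 450.59842970455645, 'cx': 320.81644025007216, 'cy': 201.70988544520569, 'T': array([[ 0.5743,  0.4488, -0.6847,  1.4696],
       [ 0.8184, -0.3351,  0.4668, -0.6272],
       [-0.02  , -0.8284, -0.5597,  0.7847],
       [ 0.    ,  0.    ,  0.    ,  1.    ]])}
top {'fx': 365.2622480934999, 'fy': 365.2622480934999, 'cx': 326.2305577213799, 'cy': 202.8713422117237, 'T': array([[ 0.0059, -0.9873,  0.1589,  0.4031],
       [-0.9999, -0.0074, -0.0085,  0.0061],
       [ 0.0096, -0.1589, -0.9873,  0.9114],
       [ 0.    ,  0.    ,  0.    ,  1.    ]])}
wrist {'fx': 347.60074332183467, 'fy': 347.60074332183467, 'cx': 321.1916314973527, 'cy': 202.0323227520158, 'hand_eye': array([[-0.0011, -0.2721,  0.9623, -0.1424],
       [ 1.    ,  0.0004,  0.0013, -0.0001],
       [-0.0007,  0.9623,  0.2721, -0.0695],
       [ 0.    ,  0.    ,  0.    ,  1.    ]])}
```

View pics/top0.png

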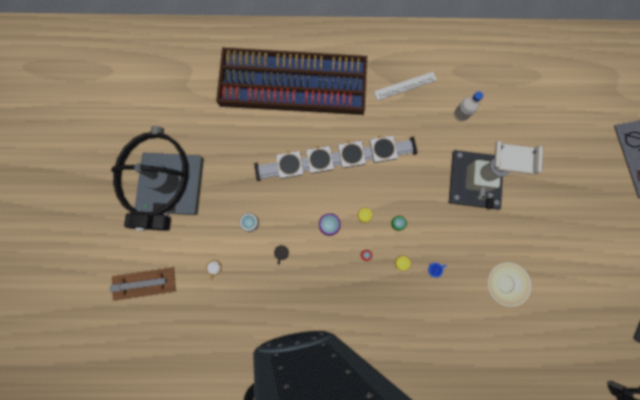

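View pics/scene0.png

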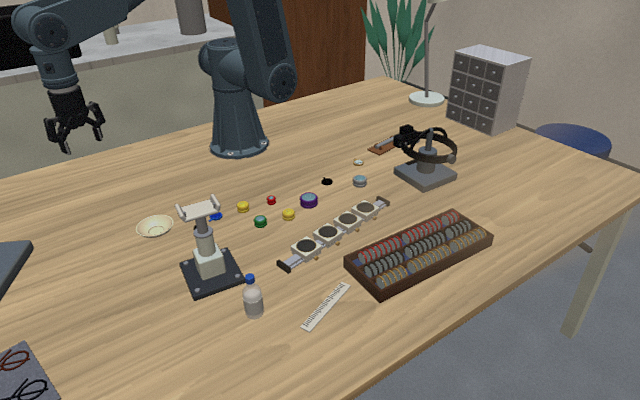

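The top view shows the chin rest at right (478,180), so y<0, and the scope at left. The carriers are at (289,164), (320,159), (352,154) and (384,149). The lenses are silver (249,222), purple (329,224), green (399,223) and red (366,255); the yellow decoys are at (365,215) and (403,263). The scene view agrees with this layout.

```bash
cat > m.py <<'E'
import numpy as np,cv2
from bench import ctrl
np.set_printoptions(precision=4,suppress=True)
def cloud(name,d,T=None):
    i=ctrl.camera_info(name); T=i["T"] if T is None else T
    v,u=np.mgrid[:400,:640]
    P=np.stack([(u-i["cx"])/i["fx"]*d,(v-i["cy"])/i["fy"]*d,d,np.ones_like(d)],-1)@T.T
    return P[...,:3]
def ray(name,u,v,z):
    i=ctrl.camera_info(name);T=i["T"]
    r=T[:3,:3]@np.array([(u-i["cx"])/i["fx"],(v-i["cy"])/i["fy"],1]);o=T[:3,3]
    return o+r*(z-o[2])/r[2]
E
python3 - <<'E'
from m import *
S={"red":(366,255),"green":(399,223),"silver":(249,222),"purple":(329,224),"ye1":(365,215),"ye2":(403,263),"dark":(281,253),"c1":(384,149),"c2":(352,154),"c3":(320,159),"c4":(289,164)}
C={n:cloud(n,np.load(f"pics/{n}0.npy")) for n in("top","scene")}
H={"red":.02,"green":.022,"silver":.024,"purple":.026}
for k,(u,v) in S.items():
    z=np.median(C["top"][v-3:v+4,u-3:u+4,2])
    c=ray("top",u,v,z)[:2]
    out=[]
    for n in C:
        P=C[n].reshape(-1,3);c2=c
        lo=.012 if k[0]!="c" else .02
        for _ in range(4):
            m=(np.hypot(*(P[:,:2]-c2).T)<.042)&(P[:,2]>lo)&(P[:,2]<.06)
            Q=P[m]
            if len(Q)<5:break
            c2=(Q[:,:2].max(0)+Q[:,:2].min(0))/2 if 0 else Q[:,:2].mean(0)
        out.append((n,len(Q),c2,np.percentile(Q[:,2],[50,95]) if len(Q) else 0,np.ptp(Q[:,:2],axis=0) if len(Q) else 0))
    print(k,z,*out)
for n in C:
    P=C[n];print(n,"bench z",np.median(P[(abs(P[...,0]-.45)<.1)&(abs(P[...,1])<.3)][:,2]))
# image crops
p=cv2.imread("pics/top0.png")[130:280,230:425];cv2.imwrite("pics/crop0.png",cv2.resize(p,None,fx=4,fy=4,interpolation=cv2.INTER_CUBIC))
E
```

```text
red 0.02096603535577546 ('top', 103, array([ 0.4213, -0.0994]), array([0.0197, 0.0236]), array([0.0265, 0.0271])) ('scene', 48, array([ 0.4259, -0.1035]), array([0.0206, 0.0246]), array([0.0299, 0.0231]))
green 0.024648335143198197 ('top', 178, array([ 0.4997, -0.1804]), array([0.0224, 0.0261]), array([0.035 , 0.0347])) ('scene', 102, array([ 0.5066, -0.185 ]), array([0.0232, 0.0268]), array([0.0361, 0.036 ]))
silver 0.026888825470527844 ('top', 278, array([0.4985, 0.187 ]), array([0.0248, 0.028 ]), array([0.042 , 0.0439])) ('scene', 115, array([0.5068, 0.1819]), array([0.0252, 0.0298]), array([0.0426, 0.0474]))
purple 0.028890938564805402 ('top', 392, array([ 0.4948, -0.0098]), array([0.0268, 0.0302]), array([0.0521, 0.0514])) ('scene', 197, array([ 0.5042, -0.0154]), array([0.0276, 0.0314]), array([0.0538, 0.0538]))
ye1 0.02420767457267936 ('top', 174, array([ 0.5188, -0.0974]), array([0.0223, 0.026 ]), array([0.0352, 0.0349])) ('scene', 100, array([ 0.5257, -0.102 ]), array([0.0232, 0.0269]), array([0.0366, 0.0341]))
ye2 0.024859467402823854 ('top', 186, array([ 0.4027, -0.1873]),
[... 439 characters left out ...]
y([0.068 , 0.0685]))
c2 0.028297801542424228 ('top', 565, array([ 0.671 , -0.0647]), array([0.0277, 0.0303]), array([0.067 , 0.0658])) ('scene', 365, array([ 0.6786, -0.0689]), array([0.0291, 0.0318]), array([0.0692, 0.0697]))
c3 0.028091409658503652 ('top', 567, array([0.6568, 0.0151]), array([0.0277, 0.0304]), array([0.068 , 0.0654])) ('scene', 329, array([0.6639, 0.0105]), array([0.0294, 0.0324]), array([0.0681, 0.0687]))
c4 0.027467659139971623 ('top', 574, array([0.6431, 0.0905]), array([0.0275, 0.0302]), array([0.0673, 0.068 ])) ('scene', 306, array([0.65  , 0.0852]), array([0.0293, 0.0322]), array([0.0672, 0.0726]))
top bench z 9.487301756144761e-05
scene bench z 0.0018344098992748026
```

View pics/crop0.png

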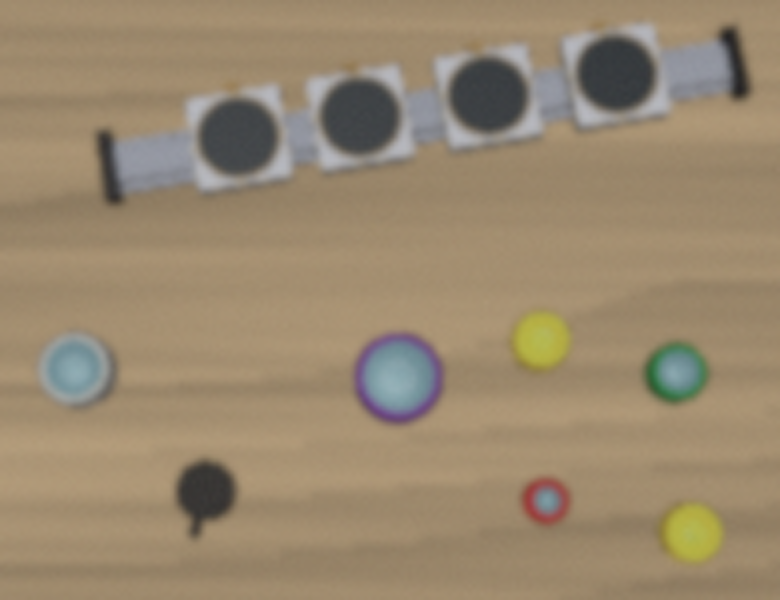

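```bash
cat >> m.py <<'E'
from scipy.spatial.transform import Rotation as Ro
def tool():
    o=ctrl.get_obs();w,x,y,z=o["eef_rot"];return o,Ro.from_quat([x,y,z,w]).as_matrix()
def goto(p,yaw=None,Rt=None):
    "shift mm & rotvec deg in tool axes to TCP p with tool down, jaw y axis at world angle yaw"
    o,R=tool();
    y=np.array([np.cos(yaw),np.sin(yaw),0]);x=np.array([0,0,-1.]);Rt=np.stack([x,y,np.cross(x,y)],1)
    print("t",o["time_s"],"pos",o["eef_pos"],"F",o["wrist_force"],"open",o["opening"])
    print("shift",R.T@(np.array(p)-o["eef_pos"])*1000,"turn",Ro.from_matrix(R.T@Rt).as_rotvec(degrees=True))
E
python3 - <<'E'
from m import *
o,R=tool();print(R)
goto([.37,-.10,.23],.179)
goto([.37,-.10,.23],.179+np.pi)
E
```

```text
[[-0.0002  0.3698 -0.9291]
 [ 0.0013 -0.9291 -0.3698]
 [-1.     -0.0013 -0.0003]]
t 0.15 pos [ 0.2126 -0.5338  0.2306] F [-0.1708 -0.0906 -0.0888] open 0.9943247609761645
shift [   1.1426 -344.8591 -306.6824] turn [-78.5542  -0.0641   0.0519]
t 0.15 pos [ 0.2126 -0.5338  0.2306] F [-0.1708 -0.0906 -0.0888] open 0.9943247609761645
shift [   1.1426 -344.8591 -306.6824] turn [101.4458   0.0549   0.0677]
```

step_arm:
  motion:
    - [-7,-36,-53,-8,0,0,0]
    - [-14,-73,-106,-16,0,0,0]
    - [-21,-109,-159,-24,0,0,0]
    - [-28,-146,-212,-32,0,0,0]
    - [-35,-182,-265,-40,0,0,0]
    - [-42,-218,-318,-48,0,0,0]
    - [-49,-255,-370,-56,0,0,0]
    - [-56,-291,-423,-64,0,0,0]
    - [-63,-328,-476,-72,0,0,0]
    - [-70,-364,-529,-78.5,0,0,0]

```text
time_s: 1.4
eef_pos: [0.5587, -0.0157, 0.2992]
eef_rot: [0.543, 0.452, 0.543, -0.452]
wrist_force: [1.3, -0.8, -0.4]
opening: 1.002
```

step_arm:
  motion:
    - [0,0,0,0,0,0,0]
    - [0,0,0,0,0,0,0]
    - [0,0,0,0,0,0,0]
    - [0,0,0,0,0,0,0]

```text
time_s: 1.9
eef_pos: [0.5575, -0.019, 0.299]
eef_rot: [0.542, 0.454, 0.542, -0.454]
wrist_force: [0.2, -0.4, 0.4]
opening: 1.001
```

Run:
```python
from m import *
goto([.57,0,.3],.179)
o,R=tool();p,d=ctrl.camera("wrist");print(o["q"],o["dq"])
T=np.eye(4);T[:3,:3]=R;T[:3,3]=o["eef_pos"];np.save("pics/w1T.npy",T@ctrl.camera_info("wrist")["hand_eye"])
cv2.imwrite("pics/w1.png",p[:,:,::-1]);np.save("pics/w1.npy",d)
```

```text
t 1.9 pos [ 0.5575 -0.019   0.299 ] F [ 0.1625 -0.3557  0.3584] open 1.0014165534820796
shift [ -1.0303  15.6603 -16.4667] turn [-0.1879  0.001   0.0116]
[-0.2467  0.0929  1.5688 -0.0001  1.4801 -0.4224] [ 0.0036  0.001  -0.0046  0.0008 -0.0021  0.0018]
```

View pics/w1.png

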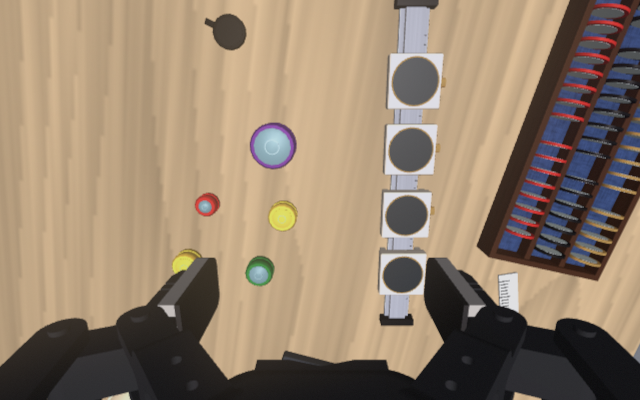

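Wrist view: purple (273,146), red (207,204) and green (260,270); the felts are at (416,81), (411,149), (407,214) and (402,273). Silver is out of view.

```bash
cat >> m.py <<'E'
def cents(P,seeds,ring=True):
    P=P.reshape(-1,3);r={}
    for k,c in seeds.items():
        c2=np.array(c)[:2];lo,R=(.012,.04) if k[0]!="c" else (.024,.05)
        for _ in range(5):
            Q=P[(np.hypot(*(P[:,:2]-c2).T)<R)&(P[:,2]>lo)&(P[:,2]<.06)]
            if len(Q)<10:break
            if k[0]!="c": # rim top circle: use only points near top
                Q=Q[Q[:,2]>np.percentile(Q[:,2],95)-.008]
            c2=np.array(cv2.minAreaRect((Q[:,:2]*1000).astype(np.float32))[0])/1000
        else: r[k]=(c2,len(Q),np.percentile(Q[:,2],[50,98]),np.array(cv2.minAreaRect((Q[:,:2]*1000).astype(np.float32))[1]))
    return r
S0={"red":(.4213,-.0994),"green":(.4997,-.1804),"silver":(.4985,.187),"purple":(.4948,-.0098),"c1":(.6857,-.1448),"c2":(.671,-.0647),"c3":(.6568,.0151),"c4":(.6431,.0905)}
E
python3 - <<'E'
from m import *
A=[cents(cloud("top",np.load("pics/top0.npy")),S0),cents(cloud("scene",np.load("pics/scene0.npy")),S0),cents(cloud("wrist",np.load("pics/w1.npy"),np.load("pics/w1T.npy")),S0)]
for k in S0:
    print(k,*[a.get(k) for a in A],sep="\n   ")
E
```

```text
red
   (array([ 0.4212, -0.0994]), 101, array([0.0198, 0.0245]), array([25.6774, 26.1344]))
   (array([ 0.4223, -0.1015]), 39, array([0.021 , 0.0251]), array([23.8597, 27.1252]))
   (array([ 0.4241, -0.0998]), 362, array([0.0203, 0.024 ]), array([26.368 , 26.3231]))
green
   (array([ 0.5003, -0.1815]), 165, array([0.0226, 0.0267]), array([33.7863, 34.7827]))
   (array([ 0.5031, -0.182 ]), 83, array([0.0238, 0.0275]), array([33.3274, 33.87  ]))
   (array([ 0.5025, -0.1811]), 535, array([0.0228, 0.0264]), array([35.56  , 36.1826]))
silver
   (array([0.4989, 0.1869]), 266, array([0.0249, 0.029 ]), array([41.9841, 43.6266]))
   (array([0.5035, 0.1842]), 81, array([0.0265, 0.0303]), array([39.417 , 40.1148]))
   None
purple
   (array([ 0.4951, -0.0098]), 385, array([0.0268, 0.0309]), array([51.714, 51.322]))
   (array([ 0.4983, -0.0108]), 143, array([0.0283, 0.0327]), array([51.0158, 50.903 ]))
   (array([ 0.4974, -0.0099]), 1632, array([0.0272, 0.0302]), array([54.0846, 53.4259]))
c1
   (array([ 0.6864, -0.1456]), 539, array([0.0276, 0.0312]), array([59.8405, 59.8764]))
   (array([ 0.685
[... 251 characters left out ...]
   (array([ 0.6719, -0.0494]), 390, array([0.0293, 0.0324]), array([62.2942, 97.5344]))
   (array([ 0.6743, -0.0646]), 2202, array([0.0284, 0.0301]), array([60.3687, 59.5459]))
c3
   (array([0.6544, 0.0341]), 708, array([0.0277, 0.0312]), array([59.9946, 98.0633]))
   (array([0.6577, 0.0309]), 375, array([0.0295, 0.033 ]), array([63.8883, 97.9366]))
   (array([0.6562, 0.0344]), 3355, array([0.0283, 0.0301]), array([60.4518, 97.0559]))
c4
   (array([0.6477, 0.072 ]), 704, array([0.0276, 0.031 ]), array([60.0765, 97.8592]))
   (array([0.6489, 0.0724]), 331, array([0.0296, 0.033 ]), array([63.1271, 95.695 ]))
   (array([0.6493, 0.0716]), 3698, array([0.0282, 0.03  ]), array([60.4668, 97.6636]))
```

Run:
```python
from m import *
p=cv2.imread("pics/w1.png").max(-1)
P=cloud("wrist",np.load("pics/w1.npy"),np.load("pics/w1T.npy"))
pt=cv2.imread("pics/top0.png").max(-1);Pt=cloud("top",np.load("pics/top0.npy"))
for k in("c1","c2","c3","c4"):
    for im,Q in((p,P),(pt,Pt)):
        m=(np.hypot(*(Q[...,:2]-np.array(S0[k])).transpose(2,0,1))<.035)&(im<100)&(Q[...,2]>.022)
        c,s,_=cv2.minAreaRect((Q[m][:,:2]*1000).astype(np.float32));print(k,np.array(c),np.array(s),m.sum())
goto([.424,-.0998,.08],.179)
```

```text
c1 [ 688.6974 -144.7038] [48.8249 49.7169] 1019
c1 [ 685.9724 -144.7451] [46.202  45.9054] 267
c2 [674.1596 -64.5597] [49.2514 48.    ] 1168
c2 [671.1064 -65.1506] [45.3713 45.6663] 270
c3 [657.6389  13.1447] [55.1692 49.0764] 2303
c3 [657.4738  15.9269] [45.2732 42.6351] 266
c4 [648.7687  88.8088] [47.7039 39.6077] 927
c4 [643.983   91.6999] [45.2932 44.9289] 268
t 1.95 pos [ 0.5576 -0.0188  0.299 ] F [ 0.3995  0.2946 -0.4813] open 0.9968127903638406
shift [ 219.0428 -145.6673   56.3368] turn [-0.1732  0.0019  0.0021]
```

step_arm:
  motion:
    - [40,-29,11,0,0,0,0]
    - [80,-58,23,0,0,0,0]
    - [120,-87,34,0,0,0,0]
    - [160,-117,45,0,0,0,0]
    - [200,-146,56,0,0,0,0]
    - [219,-146,56,0,0,0,0]
    - [219,-146,56,0,0,0,0]
    - [219,-146,56,0,0,0,0]

```text
time_s: 2.95
eef_pos: [0.425, -0.0993, 0.0811]
eef_rot: [0.543, 0.454, 0.542, -0.454]
wrist_force: [0.5, -0.3, -0.1]
opening: 0.997
```

```bash
cat >> m.py <<'E'
def wlook(name,seeds=S0):
    o,R=tool();p,d=ctrl.camera("wrist")
    T=np.eye(4);T[:3,:3]=R;T[:3,3]=o["eef_pos"];P=cloud("wrist",d,T@ctrl.camera_info("wrist")["hand_eye"])
    cv2.imwrite(f"pics/{name}.png",p[:,:,::-1]);np.savez(f"pics/{name}.npz",p=p,P=P)
    for k,v in cents(P,seeds).items():print(k,*v)
    return p,P
E
python3 - <<'E'
from m import *
goto([.424,-.0998,.003],.179)
wlook("w2",{k:S0[k] for k in("red","green","purple")})
E
```

```text
t 2.95 pos [ 0.425  -0.0993  0.0811] F [ 0.4722 -0.2535 -0.0986] open 0.9970751316997603
shift [78.0525 -1.1747  0.2432] turn [-0.0781  0.0613 -0.0791]
red [ 0.4227 -0.0995] 1453 [0.0202 0.0238] [26.974  27.2884]
green [ 0.5012 -0.1803] 1921 [0.0226 0.0259] [36.1007 35.1575]
purple [ 0.4964 -0.0098] 8114 [0.0271 0.03  ] [54.2884 54.0995]
```

View pics/w2.png

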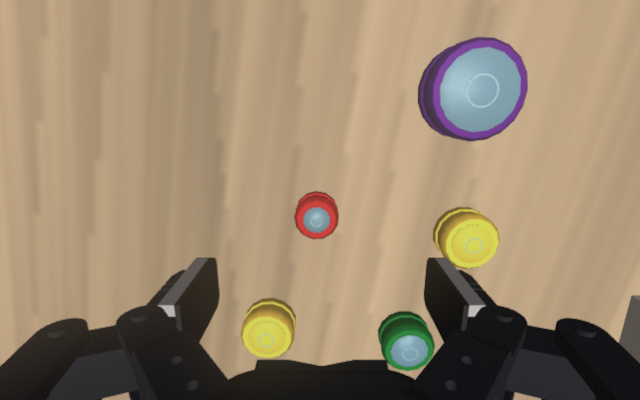

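Red is at (316,215), centred between the fingers, so I go down and grip.

step_arm:
  motion:
    - [30,-2,0,0,0,0,0]
    - [60,-2,0,0,0,0,0]
    - [77,-2,0,0,0,0,0]
    - [77,-2,0,0,0,0,0]
    - [77,-2,0,0,0,0,255]
    - [77,-2,0,0,0,0,255]
    - [77,-2,0,0,0,0,255]
    - [77,-2,0,0,0,0,255]
    - [77,-2,0,0,0,0,255]
    - [77,-2,0,0,0,0,255]

```text
time_s: 4.25
eef_pos: [0.4228, -0.0993, 0.004]
eef_rot: [0.543, 0.454, 0.542, -0.453]
wrist_force: [-2.1, 0.9, 8.4]
opening: 0.302
```

step_arm:
  motion:
    - [0,0,0,0,0,0,255]
    - [0,0,0,0,0,0,255]
    - [-20,0,0,0,0,0,255]
    - [-60,0,0,0,0,0,255]
    - [-100,0,0,0,0,0,255]
    - [-100,0,0,0,0,0,255]

```text
time_s: 5.0
eef_pos: [0.4246, -0.1003, 0.1063]
eef_rot: [0.545, 0.454, 0.54, -0.453]
wrist_force: [-0.3, -1.2, -0.6]
opening: 0.302
```

Run:
```python
from m import *
p,P=wlook("w3",{})
goto([.6887,-.1448,.08],.179)
```

```text
t 5.05 pos [ 0.4233 -0.0996  0.1045] F [-0.4023  0.6404 -0.7662] open 0.29711931100905736
shift [ 25.4421 253.1306  91.4473] turn [-0.0476  0.1408 -0.1734]
```

View pics/w3.png

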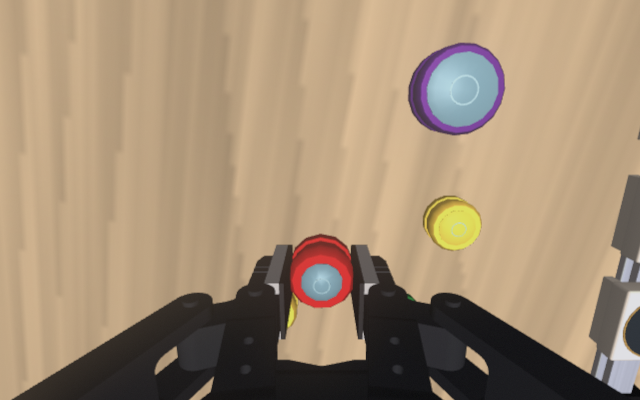

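Red is held level at (322,270). Next it goes to carrier 1, at the chin-rest end.

step_arm:
  motion:
    - [0,42,15,0,0,0,255]
    - [0,84,30,0,0,0,255]
    - [0,127,46,0,0,0,255]
    - [0,169,61,0,0,0,255]
    - [0,211,76,0,0,0,255]
    - [0,253,91,0,0,0,255]
    - [0,253,91,0,0,0,255]
    - [0,253,91,0,0,0,255]
    - [0,253,91,0,0,0,255]

```text
time_s: 6.18
eef_pos: [0.6859, -0.1434, 0.1022]
eef_rot: [0.542, 0.453, 0.543, -0.454]
wrist_force: [-0.1, -0.3, -0.7]
opening: 0.301
```

Run:
```python
from m import *
p,P=wlook("w4",{})
L=p.max(-1)
for k,c in dict(c1=(.6887,-.1448),c2=(.6742,-.0646),c3=(.6600,.0157),c4=(.6467,.0917)).items():
    m=(np.hypot(*(P[...,:2]-np.array(c)).transpose(2,0,1))<.045)&(abs(P[...,2]-.028)<.006)
    f=m&(L<110)&(np.hypot(*(P[...,:2]-np.array(c)).transpose(2,0,1))<.032)
    Q=P[f];
    if f.sum()>50: c_,s,_=cv2.minAreaRect((Q[:,:2]*1000).astype(np.float32));print(k,np.array(c_),np.array(s),f.sum(),np.median(Q[:,2]))
goto([.6887,-.1448,.033],.179)
```

```text
c1 [ 688.1048 -142.2026] [49.8091 43.8659] 3805 0.02840970445744409
t 6.225 pos [ 0.6863 -0.1435  0.1028] F [ 0.0672  0.1913 -0.5808] open 0.2955290987169829
shift [69.7616  2.2375  1.7364] turn [-0.0602 -0.0302  0.0504]
```

View pics/w4.png

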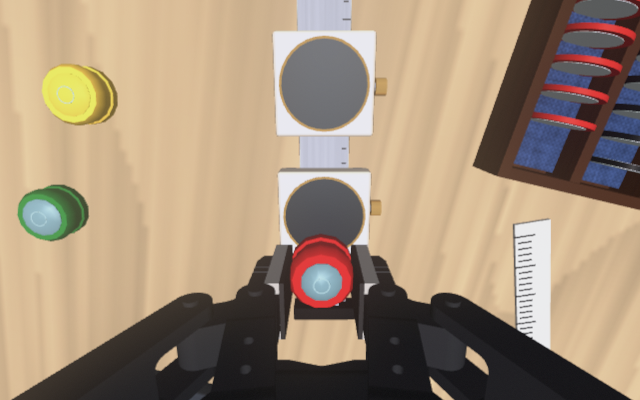

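Red sits above carrier 1, whose felt is at (324,215); carrier 2's felt is at (325,84). Lowering and releasing.

step_arm:
  motion:
    - [30,2,2,0,0,0,255]
    - [55,2,2,0,0,0,255]
    - [65,2,2,0,0,0,255]
    - [70,2,2,0,0,0,255]
    - [70,2,2,0,0,0,255]
    - [70,2,2,0,0,0,255]

```text
time_s: 6.98
eef_pos: [0.6904, -0.1456, 0.0343]
eef_rot: [0.543, 0.454, 0.542, -0.453]
wrist_force: [0.1, 0.9, -0.3]
opening: 0.301
```

step_arm:
  motion:
    - [0,0,0,0,0,0,150]
    - [0,0,0,0,0,0,100]
    - [0,0,0,0,0,0,50]
    - [0,0,0,0,0,0,0]
    - [0,0,0,0,0,0,0]
    - [-30,0,0,0,0,0,0]
    - [-80,0,0,0,0,0,0]
    - [-80,0,0,0,0,0,0]
    - [-80,0,0,0,0,0,0]

```text
time_s: 8.1
eef_pos: [0.6895, -0.1453, 0.113]
eef_rot: [0.543, 0.454, 0.542, -0.454]
wrist_force: [-0.8, 0.0, -0.1]
opening: 1.0
```

```bash
cat >> m.py <<'E'
def felts(p,P):
    for k,c in dict(c1=(.6887,-.1448),c2=(.6742,-.0646),c3=(.6600,.0157),c4=(.6467,.0917)).items():
        r=np.hypot(*(P[...,:2]-np.array(c)).transpose(2,0,1));L=p.max(-1)
        f=(L<125)&(r<.034)&(abs(P[...,2]-.028)<.008);Q=P[f]
        if f.sum()>50: c_,s,_=cv2.minAreaRect((Q[:,:2]*1000).astype(np.float32));print("felt",k,np.array(c_),np.array(s),f.sum(),np.median(Q[:,2]))
def lensc(P,p,c,zlo,R=.035):
    Q=P[(np.hypot(*(P[...,:2]-np.array(c)).transpose(2,0,1))<R)&(P[...,2]>zlo)&(P[...,2]<.075)]
    c_,s,_=cv2.minAreaRect((Q[:,:2]*1000).astype(np.float32));print("lens",np.array(c_),np.array(s),len(Q),np.percentile(Q[:,2],[5,50,98]))
E
python3 - <<'E'
from m import *
p,P=wlook("w5",{"green":S0["green"]})
felts(p,P);lensc(P,p,(.6887,-.1448),.04)
goto([.5015,-.1805,.08],.179)
E
```

```text
green [ 0.5031 -0.1813] 2085 [0.0224 0.0257] [35.4269 36.7547]
felt c1 [ 688.4304 -145.3221] [50.5363 50.3064] 2532 0.028428348899600872
felt c2 [673.8351 -64.5558] [50.0947 49.9346] 5458 0.02831709270560201
lens [ 690.9077 -145.9779] [27.199  27.4895] 1429 [0.0448 0.0481 0.0517]
t 8.15 pos [ 0.6889 -0.1451  0.1119] F [ 0.0808 -0.2599 -0.4935] open 0.9963822912707727
shift [  32.1822 -190.6211    1.6931] turn [-0.0517 -0.0555  0.0875]
```

Red lies on carrier 1, about 2.5 mm off centre, with its rim at z=0.048 as expected. Green is next.

step_arm:
  motion:
    - [0,-45,1,0,0,0,0]
    - [0,-95,1,0,0,0,0]
    - [0,-145,1,0,0,0,0]
    - [0,-190,1,0,0,0,0]
    - [32,-190,1,0,0,0,0]
    - [32,-190,1,0,0,0,0]
    - [32,-190,1,0,0,0,0]

```text
time_s: 9.02
eef_pos: [0.503, -0.1799, 0.0809]
eef_rot: [0.542, 0.453, 0.543, -0.454]
wrist_force: [-0.5, -0.5, 1.5]
opening: 1.0
```

Run:
```python
from m import *
p,P=wlook("w6",{"green":S0["green"]})
goto([.502,-.181,.003],.179)
```

```text
green [ 0.5017 -0.1811] 2588 [0.0225 0.0258] [36.2298 35.9944]
t 9.075 pos [ 0.5035 -0.1801  0.0814] F [ 0.5526 -1.1192  0.563 ] open 0.9998432637394802
shift [78.3972 -1.6023  0.6092] turn [-0.0251  0.0104 -0.0117]
```

step_arm:
  motion:
    - [30,-2,1,0,0,0,0]
    - [60,-2,1,0,0,0,0]
    - [77,-2,1,0,0,0,0]
    - [77,-2,1,0,0,0,0]
    - [77,-2,1,0,0,0,255]
    - [77,-2,1,0,0,0,255]
    - [77,-2,1,0,0,0,255]
    - [77,-2,1,0,0,0,255]
    - [77,-2,1,0,0,0,255]
    - [77,-2,1,0,0,0,255]

```text
time_s: 10.32
eef_pos: [0.5019, -0.1819, 0.0054]
eef_rot: [0.543, 0.454, 0.542, -0.453]
wrist_force: [-0.9, 1.5, 5.9]
opening: 0.403
```

step_arm:
  motion:
    - [0,0,0,0,0,0,255]
    - [-20,0,0,0,0,0,255]
    - [-60,0,0,0,0,0,255]
    - [-110,0,0,0,0,0,255]
    - [-110,0,0,0,0,0,255]
    - [-110,0,0,0,0,0,255]

```text
time_s: 11.08
eef_pos: [0.5007, -0.1812, 0.1139]
eef_rot: [0.543, 0.454, 0.542, -0.454]
wrist_force: [0.1, -0.4, -0.9]
opening: 0.403
```

Run:
```python
from m import *
goto([.674,-.0646,.114],.179)
```

```text
t 11.075 pos [ 0.5007 -0.1812  0.1139] F [ 0.0722 -0.4423 -0.9441] open 0.4029742344925931
shift [ -0.0763 191.1693 -84.1225] turn [-0.0563  0.0046 -0.0043]
```

step_arm:
  motion:
    - [0,38,-17,0,0,0,255]
    - [0,76,-34,0,0,0,255]
    - [0,115,-50,0,0,0,255]
    - [0,153,-67,0,0,0,255]
    - [0,191,-84,0,0,0,255]
    - [0,191,-84,0,0,0,255]
    - [0,191,-84,0,0,0,255]
    - [0,191,-84,0,0,0,255]

```text
time_s: 12.08
eef_pos: [0.6728, -0.0655, 0.1131]
eef_rot: [0.542, 0.453, 0.543, -0.454]
wrist_force: [0.6, -0.2, -0.5]
opening: 0.406
```

Run:
```python
from m import *
p,P=wlook("w7",{});felts(p,P)
goto([.674,-.0646,.034],.179)
```

```text
felt c1 [ 690.1642 -152.8949] [50.1415 30.1492] 631 0.028551086081892302
felt c2 [673.1219 -61.5571] [50.0267 43.8019] 3340 0.028448808309245094
felt c3 [661.7573   3.9713] [26.7561 55.374 ] 1012 0.028340791583942926
felt c4 [651.7896  61.6825] [30.723  0.768] 64 0.021332870379272464
t 12.125 pos [ 0.6731 -0.0656  0.1136] F [ 0.1072  0.1398 -0.5276] open 0.4057031183019314
shift [79.55    1.1175 -0.8017] turn [-0.1194 -0.022   0.0623]
```

View pics/w7.png

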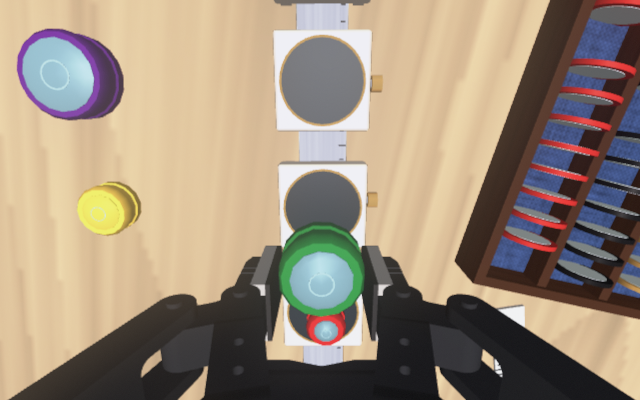

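Green is held level above carrier 2, whose felt is at (322,205). Carrier 3 is at (322,80), and red sits centred behind at (325,328).

step_arm:
  motion:
    - [30,1,-1,0,0,0,255]
    - [60,1,-1,0,0,0,255]
    - [74,1,-1,0,0,0,255]
    - [79.5,1,-1,0,0,0,255]
    - [79.5,1,-1,0,0,0,255]
    - [79.5,1,-1,0,0,0,255]

```text
time_s: 12.88
eef_pos: [0.6759, -0.064, 0.0359]
eef_rot: [0.543, 0.454, 0.542, -0.453]
wrist_force: [0.4, -0.2, 0.2]
opening: 0.409
```

step_arm:
  motion:
    - [0,0,0,0,0,0,120]
    - [0,0,0,0,0,0,70]
    - [0,0,0,0,0,0,30]
    - [0,0,0,0,0,0,0]
    - [0,0,0,0,0,0,0]
    - [-30,0,0,0,0,0,0]
    - [-80,0,0,0,0,0,0]
    - [-80,0,0,0,0,0,0]
    - [-80,0,0,0,0,0,0]

```text
time_s: 14.0
eef_pos: [0.6747, -0.0636, 0.1143]
eef_rot: [0.542, 0.454, 0.543, -0.454]
wrist_force: [-0.3, 0.7, 0.1]
opening: 0.996
```

Run:
```python
from m import *
p,P=wlook("w8",{"purple":S0["purple"]})
felts(p,P);lensc(P,p,(.674,-.0646),.04)
print(p[60:100:20,322])
goto([.4972,-.0099,.09],.179)
```

```text
purple [ 0.4979 -0.0095] 6252 [0.027  0.0299] [53.4019 54.3085]
felt c1 [ 687.8879 -143.2948] [50.2318 46.6904] 1815 0.02853336231710127
felt c2 [672.8118 -63.1481] [50.4822 47.079 ] 1436 0.028456747119154885
felt c3 [659.282   15.5752] [49.4843 49.7347] 5318 0.028328331468366955
felt c4 [652.0071  62.0144] [30.3638  1.2091] 177 0.02377515319481116
lens [676.2371 -63.0523] [36.184  36.2902] 2529 [0.0471 0.0505 0.0539]
[[116 117 121]
 [115 116 120]]
t 14.05 pos [ 0.674  -0.0634  0.1133] F [0.115  0.3882 0.0867] open 0.9976153908733716
shift [  23.641  -164.4809  -83.9928] turn [-0.0523 -0.0516  0.1073]
```

Green is placed within 3 mm. Purple is next.

step_arm:
  motion:
    - [0,-41,-21,0,0,0,0]
    - [0,-82,-42,0,0,0,0]
    - [0,-123,-63,0,0,0,0]
    - [0,-164,-84,0,0,0,0]
    - [23,-164,-84,0,0,0,0]
    - [23,-164,-84,0,0,0,0]
    - [23,-164,-84,0,0,0,0]

```text
time_s: 14.92
eef_pos: [0.4988, -0.0102, 0.0913]
eef_rot: [0.542, 0.453, 0.543, -0.454]
wrist_force: [0.2, 0.0, 0.4]
opening: 0.998
```

Run:
```python
from m import *
p,P=wlook("w9",{"purple":S0["purple"]})
goto([.497,-.0099,.001],.179)
```

```text
purple [ 0.4968 -0.0094] 5481 [0.0272 0.03  ] [54.1547 54.1049]
t 14.975 pos [ 0.4992 -0.0103  0.0917] F [-0.0075 -0.8445  0.5487] open 1.0061097571741966
shift [90.6929 -2.0772 -0.8082] turn [-0.0651  0.0009 -0.0001]
```

View pics/w9.png

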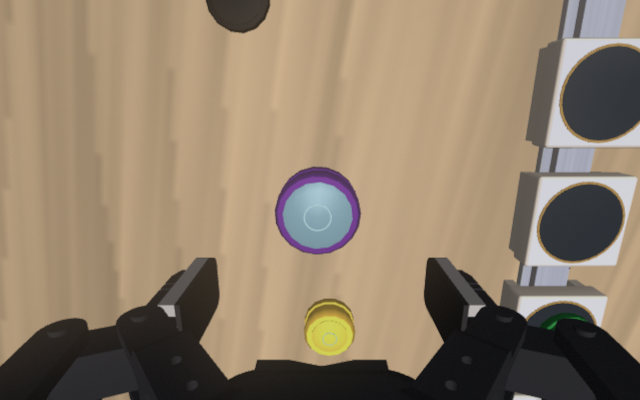

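Purple is centred at (318,213) between the fingers, with clear space around it.

step_arm:
  motion:
    - [35,-2,-1,0,0,0,0]
    - [70,-2,-1,0,0,0,0]
    - [89,-2,-1,0,0,0,0]
    - [89,-2,-1,0,0,0,0]
    - [89,-2,-1,0,0,0,255]
    - [89,-2,-1,0,0,0,255]
    - [89,-2,-1,0,0,0,255]
    - [89,-2,-1,0,0,0,255]
    - [89,-2,-1,0,0,0,255]
    - [89,-2,-1,0,0,0,255]

```text
time_s: 16.23
eef_pos: [0.4979, -0.0098, 0.0042]
eef_rot: [0.543, 0.454, 0.542, -0.453]
wrist_force: [-1.1, -0.5, 5.1]
opening: 0.622
```

step_arm:
  motion:
    - [0,0,0,0,0,0,255]
    - [-20,0,0,0,0,0,255]
    - [-60,0,0,0,0,0,255]
    - [-110,0,0,0,0,0,255]
    - [-110,0,0,0,0,0,255]
    - [-110,0,0,0,0,0,255]

```text
time_s: 16.98
eef_pos: [0.4964, -0.0094, 0.1127]
eef_rot: [0.543, 0.454, 0.542, -0.453]
wrist_force: [-0.1, -0.4, -1.4]
opening: 0.623
```

Run:
```python
from m import *
goto([.646,.0917,.112],.179)
```

```text
t 16.975 pos [ 0.4964 -0.0094  0.1127] F [-0.1101 -0.4323 -1.4015] open 0.6234331610332072
shift [  0.7902 165.1823 -72.9827] turn [-0.0493  0.0184 -0.0362]
```

step_arm:
  motion:
    - [0,33,-15,0,0,0,255]
    - [0,66,-29,0,0,0,255]
    - [0,99,-44,0,0,0,255]
    - [0,132,-58,0,0,0,255]
    - [0,165,-73,0,0,0,255]
    - [0,165,-73,0,0,0,255]
    - [0,165,-73,0,0,0,255]
    - [0,165,-73,0,0,0,255]

```text
time_s: 17.98
eef_pos: [0.6447, 0.0911, 0.1117]
eef_rot: [0.542, 0.453, 0.543, -0.454]
wrist_force: [0.4, -0.5, -0.6]
opening: 0.62
```

Run:
```python
from m import *
p,P=wlook("w10",{})
# white block top of c4 + visible felt: fit by rect of visible points at felt height away from held lens
m=(abs(P[...,2]-.028)<.003)&(abs(P[...,0]-.65)<.06)&(P[...,1]>.055)&(P[...,1]<.14)
Q=P[m];c,s,a=cv2.minAreaRect((Q[:,:2]*1000).astype(np.float32));print(np.array(c),np.array(s),a,m.sum())
goto([.646,.0917,.032],.179)
```

```text
[643.742  101.9792] [60.1404 38.5733] 10.15592098236084 3863
t 18.025 pos [0.645  0.091  0.1121] F [-0.135   0.2945 -0.3349] open 0.6191434271010267
shift [80.0714  1.2034 -0.4756] turn [-0.0931 -0.0104  0.0703]
```

View pics/w10.png

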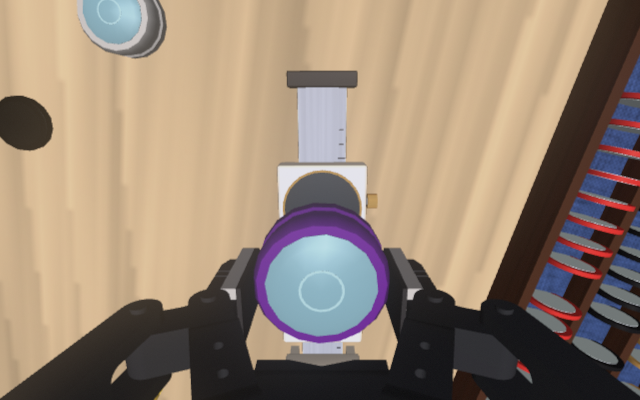

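Purple is above carrier 4. The carrier's far edge gives its centre as (0.6456, 0.0915), which matches. Lowering.

step_arm:
  motion:
    - [30,0,0,0,0,0,255]
    - [60,0,0,0,0,0,255]
    - [74,0,0,0,0,0,255]
    - [79,0,0,0,0,0,255]
    - [79,0,0,0,0,0,255]
    - [79,0,0,0,0,0,255]

```text
time_s: 18.77
eef_pos: [0.6469, 0.0916, 0.0349]
eef_rot: [0.543, 0.454, 0.542, -0.453]
wrist_force: [-0.5, 0.2, -0.7]
opening: 0.618
```

step_arm:
  motion:
    - [0,0,0,0,0,0,70]
    - [0,0,0,0,0,0,40]
    - [0,0,0,0,0,0,20]
    - [0,0,0,0,0,0,0]
    - [0,0,0,0,0,0,0]
    - [-30,0,0,0,0,0,0]
    - [-80,0,0,0,0,0,0]
    - [-80,0,0,0,0,0,0]
    - [-80,0,0,0,0,0,0]

```text
time_s: 19.9
eef_pos: [0.6457, 0.0917, 0.1133]
eef_rot: [0.542, 0.454, 0.543, -0.454]
wrist_force: [0.3, 0.1, -0.9]
opening: 0.999
```

Run:
```python
from m import *
p,P=wlook("w11",{"silver":S0["silver"]})
lensc(P,p,(.646,.0915),.04,.04)
goto([.5015,.187,.09],.179)
```

```text
silver [0.5027 0.181 ] 3532 [0.025 0.028] [45.3158 30.9761]
lens [647.5621  92.3248] [54.4404 54.1741] 5838 [0.0516 0.0551 0.058 ]
t 19.95 pos [0.645  0.0917 0.1123] F [-0.3501  0.5083 -0.2732] open 1.0017446917581678
shift [  22.6155 -124.3193 -119.2337] turn [-0.0524 -0.027   0.1122]
```

step_arm:
  motion:
    - [0,-31,-30,0,0,0,0]
    - [0,-62,-60,0,0,0,0]
    - [0,-93,-90,0,0,0,0]
    - [0,-124,-119,0,0,0,0]
    - [22,-124,-119,0,0,0,0]
    - [22,-124,-119,0,0,0,0]
    - [22,-124,-119,0,0,0,0]

```text
time_s: 20.82
eef_pos: [0.5028, 0.1865, 0.0912]
eef_rot: [0.542, 0.453, 0.543, -0.454]
wrist_force: [0.4, 0.3, 0.4]
opening: 1.0
```

Run:
```python
from m import *
p,P=wlook("w12",{"silver":S0["silver"]})
goto([.5015,.187,.002],.179)
```

```text
silver [0.5005 0.1887] 3789 [0.0249 0.028 ] [45.4439 45.1134]
t 20.875 pos [0.5033 0.1865 0.0916] F [ 0.0153  0.6246 -0.1672] open 0.9998438911515831
shift [89.6321 -1.6973 -0.8153] turn [-0.086   0.0013  0.0036]
```

View pics/w12.png

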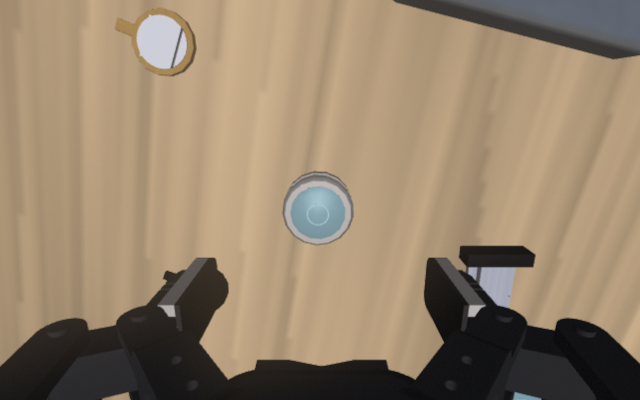

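Silver is at (318,208), centred and clear; the flat dark paddle and the rail end are well away from the fingers.

step_arm:
  motion:
    - [35,-2.5,-2,0,0,0,0]
    - [70,-2.5,-2,0,0,0,0]
    - [88,-2.5,-2,0,0,0,0]
    - [88,-2.5,-2,0,0,0,0]
    - [88,-2.5,-2,0,0,0,255]
    - [88,-2.5,-2,0,0,0,255]
    - [88,-2.5,-2,0,0,0,255]
    - [88,-2.5,-2,0,0,0,255]
    - [88,-2.5,-2,0,0,0,255]
    - [88,-2.5,-2,0,0,0,255]

```text
time_s: 22.12
eef_pos: [0.5014, 0.1885, 0.0053]
eef_rot: [0.543, 0.454, 0.542, -0.453]
wrist_force: [-1.1, 0.2, 4.8]
opening: 0.519
```

step_arm:
  motion:
    - [0,0,0,0,0,0,255]
    - [-20,0,0,0,0,0,255]
    - [-60,0,0,0,0,0,255]
    - [-110,0,0,0,0,0,255]
    - [-110,0,0,0,0,0,255]
    - [-110,0,0,0,0,0,255]

```text
time_s: 22.88
eef_pos: [0.4998, 0.1883, 0.1136]
eef_rot: [0.543, 0.454, 0.542, -0.453]
wrist_force: [-0.8, -0.3, -1.1]
opening: 0.518
```

Run:
```python
from m import *
goto([.659,.0157,.113],.179)
```

```text
t 22.875 pos [0.4998 0.1883 0.1136] F [-0.7944 -0.306  -1.1201] open 0.5177467519454668
shift [  0.6391 126.1066 198.0792] turn [-0.049   0.0011 -0.0229]
```

step_arm:
  motion:
    - [0,25,40,0,0,0,255]
    - [0,50,79,0,0,0,255]
    - [0,76,119,0,0,0,255]
    - [0,101,158,0,0,0,255]
    - [0,126,198,0,0,0,255]
    - [0,126,198,0,0,0,255]
    - [0,126,198,0,0,0,255]
    - [0,126,198,0,0,0,255]

```text
time_s: 23.88
eef_pos: [0.6578, 0.0169, 0.1125]
eef_rot: [0.542, 0.453, 0.543, -0.454]
wrist_force: [1.1, 1.3, -1.6]
opening: 0.512
```

Run:
```python
from m import *
p,P=wlook("w13",{})
goto([.659,.0157,.0335],.179)
```

```text
t 23.925 pos [0.6581 0.017  0.113 ] F [-0.1184 -0.0235 -0.6404] open 0.514159099827291
shift [79.4548  0.7955  1.4539] turn [ 0.0226 -0.0332  0.0741]
```

View pics/w13.png

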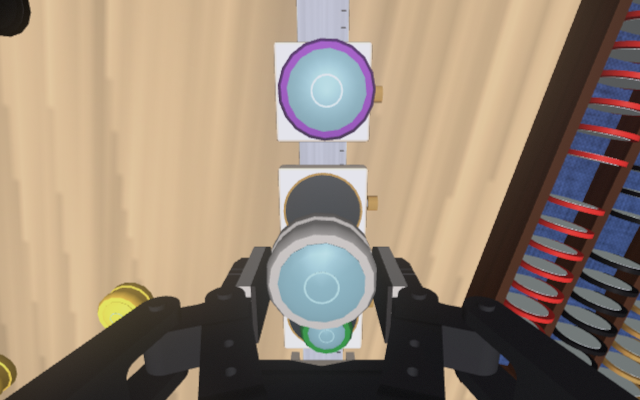

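Silver is above carrier 3, whose felt is at (322,205). Purple, ahead at (326,90), sits centred, and green is behind at (326,333).

step_arm:
  motion:
    - [30,0,1,0,0,0,255]
    - [60,0,1,0,0,0,255]
    - [74,0,1,0,0,0,255]
    - [79,0,1,0,0,0,255]
    - [79,0,1,0,0,0,255]
    - [79,0,1,0,0,0,255]

```text
time_s: 24.68
eef_pos: [0.6602, 0.0147, 0.0359]
eef_rot: [0.543, 0.454, 0.542, -0.453]
wrist_force: [1.2, 0.7, -1.3]
opening: 0.514
```

step_arm:
  motion:
    - [0,0,0,0,0,0,100]
    - [0,0,0,0,0,0,50]
    - [0,0,0,0,0,0,20]
    - [0,0,0,0,0,0,0]
    - [0,0,0,0,0,0,0]
    - [-30,0,0,0,0,0,0]
    - [-80,0,0,0,0,0,0]
    - [-130,0,0,0,0,0,0]
    - [-180,0,0,0,0,0,0]
    - [-180,0,0,0,0,0,0]

```text
time_s: 25.92
eef_pos: [0.6623, 0.0144, 0.2208]
eef_rot: [0.546, 0.455, 0.539, -0.452]
wrist_force: [0.2, 0.0, 0.2]
opening: 1.002
```

step_arm:
  motion:
    - [0,-60,0,0,0,0,0]
    - [0,-120,0,0,0,0,0]
    - [0,-120,0,0,0,0,0]
    - [0,-120,0,0,0,0,0]

```text
time_s: 26.42
eef_pos: [0.5415, -0.0066, 0.2145]
eef_rot: [0.543, 0.454, 0.542, -0.454]
wrist_force: [0.6, -0.3, 0.1]
opening: 1.002
```

Run:
```python
from m import *
p,P=wlook("w14",{})
for c in[(.6887,-.1448),(.674,-.0646),(.6595,.0157),(.646,.0915)]:
    try:lensc(P,p,c,.04,.04)
    except Exception as e:print("none")
cv2.imwrite("pics/top2.png",cv2.resize(ctrl.camera("top")[0][120:220,230:430,::-1],None,fx=4,fy=4))
```

```text
lens [ 685.8438 -148.7105] [15.7703 26.3207] 313 [0.0433 0.0483 0.0521]
lens [677.1391 -55.8903] [21.6258 37.0465] 556 [0.0441 0.0501 0.0536]
lens [659.9543  15.1404] [44.9356 44.1115] 2015 [0.0488 0.0529 0.0562]
lens [647.2313  91.7624] [54.11  53.801] 3589 [0.051  0.0551 0.0581]
```

View pics/w14.png

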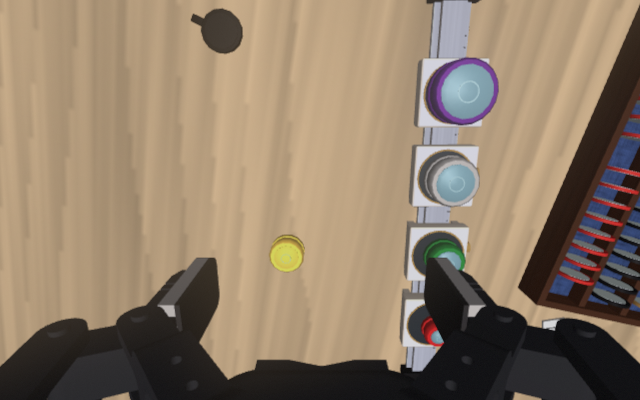

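Purple (465,91) and silver (453,181) are well centred; green and red are partly hidden by the right finger. I'll cross-check all four in the scene camera.

Run:
```python
from m import *
p,d=ctrl.camera("scene");P=cloud("scene",d)
for c in[(.6925,-.148),(.6775,-.068),(.663,.012),(.65,.088)]:
    lensc(P,p,c,.046,.036)
cv2.imwrite("pics/s2.png",cv2.resize(p[180:280,270:410,::-1],None,fx=5,fy=5))
```

```text
lens [ 691.5035 -148.4151] [25.8796 23.2874] 59 [0.0465 0.0491 0.0538]
lens [679.4231 -67.0237] [32.4403 38.4594] 100 [0.0475 0.0521 0.0564]
lens [661.8748  13.5951] [42.2878 45.4028] 146 [0.0474 0.0535 0.0582]
lens [649.1429  89.9305] [51.4438 54.9814] 190 [0.0489 0.0561 0.0606]
```

View pics/s2.png

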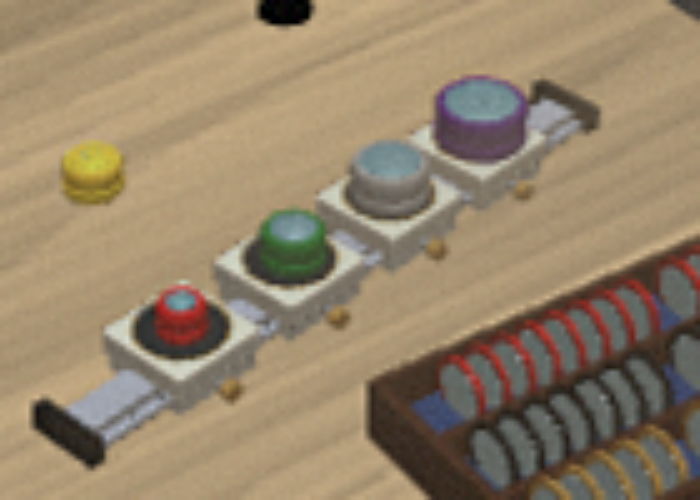

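All four lenses lie flat and centred in the right order, with red at the chin-rest end. Handing in.

```bash
python3 -c "
from bench import ctrl
print(ctrl.hand_in())"
```

```text
the job is handed in; nothing more can be done
None
```

All four lenses are on the rail carriers in size order, and I handed the job in at about 26.5 s. Red is at the chin-rest end (y < 0), then green and silver, with purple at the scope end.

- **Centring:** The wrist camera, right after each release (silver: after backing off), put red about 2.5 mm, green about 3 mm, silver about 1 mm and purple about 1.5 mm from their carrier centres. The limit is 13 mm.
- **Height and level:** Rim and dome heights match each lens lying flat on the 28 mm felt. In the pictures all four lie glass up. The gripper was open and well clear of everything.
- **Disagreements:** The scene camera reads up to about 5 mm different from the wrist camera in position and about 1–2 mm higher. In its final picture all four lenses still look centred. In the last wrist picture a finger partly hid red and green, so that reading of them was not usable; I relied on the earlier wrist readings and the scene view for those two.

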